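# Slide the battery pack home into its charging dock

## Task

The heavy battery pack for the microscope lamp stands on the bench mat in front of its charging dock. Without tipping or lifting it, and leaving its handle alone, push it low near its base so that it slides between the dock's two side rails until it stands fully home, flat against the back stop. Then press the dock's push button down and let it go; leave the other things on the mat undisturbed.

Things in the scene. Friction and masses are not known exactly. Their poses are not given: they have to be found in the camera images.
- pack: Heavy battery pack (0.7-0.95 kg), grey box 60 mm deep (x), 110 wide (y), 88 high, loose on the mat. Origin: centre of underside; +x: the face that goes to the dock's back stop. Starts 130-170 mm before the stop, up to 50 mm off the dock's middle line, up to 0.3 rad askew. Takes 4-8 N to slide; a push on its near face above 40 mm may tip it, below 30 mm it slides.
- handle: Steel bar handle fixed on top of the pack: 76 mm along the pack's y, 10 mm thick, top 104 mm above the mat. Origin and axes are those of the pack (centre of the pack's underside). Fingers must not touch it.
- dock: Fixed dock. Origin: on the mat below the middle of the back stop's front face; x into the stop, y left, yaw within 0.25 rad. Stop 164 wide, 45 high, housing behind 55 high (mm). Side rails 20 high, 12 thick, from x=-50 to the stop, inner faces at y=+-70; no floor. Pack home: centre at x=-30, sticking out 10 mm. Left: button block, x -52..12, y 82..138, 30 high.
- charge_top (a point): Centre of the top of the dock's round black push button, 30 mm in diameter, on the button block at the dock's left; at x = -20, y = 110, z = 52 mm in the dock's frame. It is pressed straight down.
- charge (a joint): Travel of the push button in m: 0 released, 0.006 fully down. A spring, about 5 N fully down, returns it. At least 0.004 counts as pressed.
- carrier1: Bystander: white ceramic disc, 100 mm in diameter, 18 mm thick, with a copper face and two brass posts up to 30 mm high, loose, on the left. Origin: centre of its underside.
- carrier2: Bystander: a disc like carrier1, on the right. Origin: centre of its underside.
- partsbox: Bystander: flat white closed parts box, 75 x 55 x 22 mm, loose, on the left. Origin: centre of its underside.
- driver: Bystander: screwdriver, 150 mm long, lying on the right. Origin: centre of its underside.
Mind the look-alikes: they are no part of the job. Several things look just like the pack: the one meant starts farthest to the robot's right.

How it is judged:
By the outcome, as a careful person would: the job done as asked, in the order asked, and still so for the second after the job is handed in, with the robot touching nothing.
It also fails if it takes over 72 s, if anything falls off the work surface, if the arm or the gripper's body presses on something with over 40 N, if the wrist force passes 120 N, or if a joint passes its speed limit or range.

## Robot

A 6-joint arm with a two-finger parallel gripper is mounted at the origin on the work surface. World frame = base frame: x ahead of the robot, y to its left, z up, the work surface at z = 0. Lengths are in m, angles in rad, forces in N, time in s.
With the tool pointing down it reaches from about 0.225 to 0.875 m from the base axis. Payload 3.4 kg.
Tool frame: the origin (TCP) lies midway between the tips of the shut fingers; the grasp point (between the pads) lies 19 mm behind it (manip.grip_point_offset is the distance from the TCP to the grasp point, in m); z points along the fingers, y is the line along which they close (so a half turn about z gives the same grasp; the last joint's range is limited). The gripper opens to 85 mm and grips with 20 to 120 N. Pads are 22 mm wide; open, the fingers measure 114 mm over their backs; the gripper's body (76 mm by 85 mm) begins 54 mm behind the grasp point. The pads swing forward as they close: fully open they stand 13 mm farther back than shut.
Start: joints at [-1.329, 0.276, 1.505, -0, 1.361, -0.121], TCP at [0.204, -0.538, 0.231] pointing down, gripper open.
Joint ranges: [-2.89, 2.89], [-0.75, 2.08], [0.22, 2.7], [-1.18, 4.32], [0.11, 2.71], [-2.7, 2.7]. Speed limits (rad/s): [2.57, 2.57, 3.14, 3.14, 3.14, 3.14].

## Interface

Orientations are given as a unit quaternion [w, x, y, z].
In Python, from rig import manip gives the robot as it stands.
- The arm moves only by the shell command python3 -m handwheel 'ROWS' [FORCE]. ROWS is JSON, a list of rows, each an object with "translation": the shift along the tool's x, y, z in m, a list of three; "angular": the turn, a rotation vector about the tool's x, y, z in degrees, a list of three; "hand": the closure, from 0 (fully open) to 1 (shut). A call has 1 to 10 rows; each row shifts and turns the commanded pose from where the row before left it, along the tool's axes as they then stand; what a row does not reach is not made up. A row lasts 1/12 s, in which the tool goes at most 41.7 mm and 7.16 degrees, less where a joint would pass 70% of its speed; a pose out of reach is approached as far as the arm can. A call with a gripper value outside its range is refused whole. The fingers move at their own pace and stop on an object; FORCE is the grip in N (left out, the last holds). Time passes only in rows, so rows that do not move let the fingers close. It gives the time, the measured TCP pose, the force, the opening and the grip force at its end, in the units of the state.
- manip.get_state(): the state, without advancing time (a new reading comes with each control period).
- manip.get_image(name): name is "scene" or "top" or "wrist"; returns the picture (400x640x3 uint8, red, green, blue); there is no depth.
- manip.camera_info(name): a dict with "camera_matrix" (3x3 intrinsics, pixels), "k1" (the pictures are not rectified: a ray, as slopes to the right and down, at radius r is drawn at 1 + k1 r^2 times it, then the intrinsics apply), "eye" and "orientation" of the camera in the world; the wrist camera has in their place "tool_from_camera" (4x4, takes a point from camera to tool coordinates, whose origin is the TCP and whose axes are the flange's). Camera axes: x right, y down, z forward; pixel columns grow to the right and rows downward; lengths in m; the calibration is good to about 2 mm. A picture is of the moment at which its call begins: read the wrist's pose just before it. camera_info takes no time and is no camera call.
- manip.sign_off(): hands the job in; it is judged then, once.
The state is a dict: "clock": time; "qpos": joint angles; "qd": joint speeds; "effort": joint torques, N m; "position": TCP position; "ee_rot": TCP orientation; "contact_force": force on the tool from outside, world axes, zero at the start; "moment": the same for the moment, N m; "width": finger opening in m; "gripper_force": force on a finger pad.
Only numpy, scipy, OpenCV 4.12 (cv2) and the standard library are available. Lean on these libraries where they do the work, as an engineer would, in place of code of your own. Each camera call takes 0.05 s, during which the arm holds its last target. There are 200 camera calls.

## Working session

There is one attempt and no reset: what is moved stays moved. The work goes in short steps, Python scripts to look and compute and a shell command to move; the robot and the scene stay as the last step left them, time stands still between calls to the robot, and variables do not carry over. Pictures are saved under pics/ and viewed, at most 10 in all, crops included, and the job is handed in when it is done.

```bash
mkdir -p pics; ls
python3 - <<'E'
from rig import manip
import cv2,json
for n in("top","scene"):
    cv2.imwrite(f"pics/{n}0.png",manip.get_image(n)[:,:,::-1]); print(n,manip.camera_info(n))
print(manip.camera_info("wrist")); print(manip.get_state())
E
```

```text
pics
top {'camera_matrix': array([[363.96804168,   0.        , 319.97264366],
       [  0.        , 363.96804168, 197.54703431],
       [  0.        ,   0.        ,   1.        ]]), 'k1': -0.0595676051835057, 'eye': array([0.38928376, 0.00208651, 0.94679752]), 'orientation': array([-0.04687356,  0.70858576, -0.70107263,  0.06485562])}
scene {'camera_matrix': array([[513.17862661,   0.        , 325.15597585],
       [  0.        , 513.17862661, 203.62316793],
       [  0.        ,   0.        ,   1.        ]]), 'k1': -0.1145663638193836, 'eye': array([1.37369976, 0.34944137, 1.19921608]), 'orientation': array([-0.19103787,  0.51868304,  0.78625343, -0.27618467])}
{'camera_matrix': array([[317.46549577,   0.        , 328.12114419],
       [  0.        , 317.46549577, 200.07393674],
       [  0.        ,   0.        ,   1.        ]]), 'k1': -0.043110336106513464, 'tool_from_camera': array([[ 3.57481276e-04, -9.50781919e-01, -3.09860638e-01,
         8.01276432e-02],
       [ 9.99999861e-01,  4.59581071e-04, -2.56502877e-04,
         9.21940005e-04],
       [ 3.86284382e-04, -3.09860503e-01,  9.50781952e-01,
        -1.41611750e-01],
       [ 0.00000000e+00,  0.00000000e+00,  0.00000000e+00,
         1.00000000e+00]])}
{'clock': 0.1, 'qpos': array([-1.32903504e+00,  2.76543894e-01,  1.50606450e+00, -8.78244382e-08,
        1.36068583e+00, -1.20981059e-01]), 'qd': array([-0.00140892,  0.00013794, -0.00506932,  0.00073655,  0.00083093,
        0.00060624]), 'effort': array([ 2.71640631e-03, -4.17696941e+01, -2.46406353e+01,  1.21194617e-06,
        5.76719598e-03, -5.62628856e-06]), 'position': array([ 0.20391879, -0.5370986 ,  0.23049619]), 'ee_rot': array([-8.49230914e-04,  9.83596930e-01,  1.80378369e-01, -5.13906058e-05]), 'contact_force': array([-0.89893177,  0.68403329, -0.23379829]), 'moment': array([-0.02271403,  0.01632066,  0.02109911]), 'gripper_force': 0.0, 'width': 0.0854083710141426}
```

View pics/top0.png

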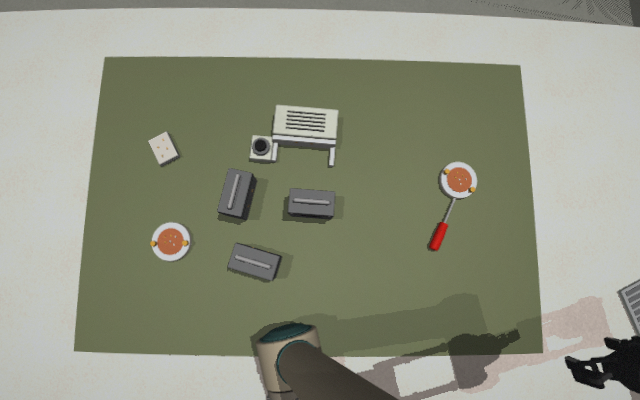

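View pics/scene0.png

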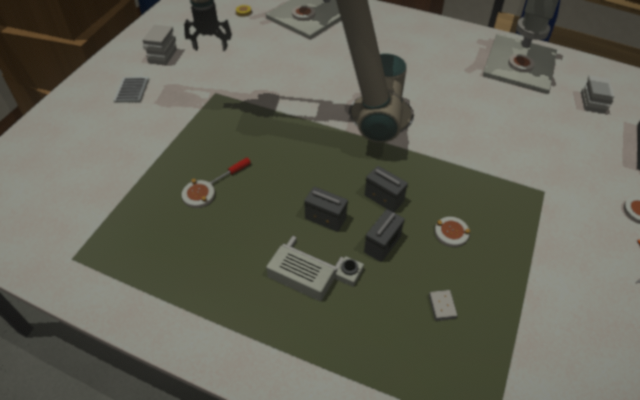

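The top view shows three packs. The one farthest right is at (312,204), the dock housing is at (305,122), its rails end near (332,165) and (275,160), and the button is at (261,147). I'll measure with masks and a zoomed crop.

```bash
cat > h.py <<'E'
import numpy as np,cv2
from scipy.spatial.transform import Rotation as R
from rig import manip
def rot(q): return R.from_quat([q[1],q[2],q[3],q[0]]).as_matrix()
def cam(n,st=None):
    c=manip.camera_info(n); K=c["camera_matrix"]
    if n=="wrist":
        T=c["tool_from_camera"]; Rt=rot(st["ee_rot"])
        return K,c["k1"],Rt@T[:3,:3],Rt@T[:3,3]+st["position"]
    return K,c["k1"],rot(c["orientation"]),c["eye"]
def cast(C,px,z):
    K,k1,Rm,e=C
    p=cv2.undistortPoints(np.array(px,float).reshape(-1,1,2),K,np.array([k1,0,0,0.])).reshape(-1,2)
    d=np.c_[p,np.ones(len(p))]@Rm.T
    return e+d*((z-e[2])/d[:,2])[:,None]
def project(C,P):
    K,k1,Rm,e=C
    return cv2.projectPoints((np.atleast_2d(P)-e)@Rm,np.zeros(3),np.zeros(3),K,np.array([k1,0,0,0.]))[0].reshape(-1,2)
E
python3 - <<'E'
from h import *
im=cv2.imread("pics/top0.png"); C=cam("top")
cv2.imwrite("pics/crop.png",cv2.resize(im[95:230,215:350],None,fx=4,fy=4,interpolation=cv2.INTER_CUBIC))
# handle: bright-ish grey inside pack
g=cv2.cvtColor(im,cv2.COLOR_BGR2GRAY); hsv=cv2.cvtColor(im,cv2.COLOR_BGR2HSV)
for nm,m,z in (("handle",(g>120)&(hsv[...,1]<60),.104),("white",(g>150)&(hsv[...,1]<80),.055)):
    roi=np.zeros_like(g); 
    if nm=="handle": roi[190:216,285:338]=1
    else: roi[98:146,268:345]=1
    cs=cv2.findContours((m*roi).astype(np.uint8),0,2)[0]
    c=max(cs,key=cv2.contourArea); r=cv2.minAreaRect(c); b=cv2.boxPoints(r)
    print(nm,r,b.tolist()); print(cast(C,b,z).round(4).tolist(), cast(C,[r[0]],z).round(4))
print("button",cast(C,[[261,147]],.052))
print(cv2.minAreaRect(np.argwhere((g<110)&(hsv[...,1]<70))[:1]) )
E
```

```text
handle ((311.0029602050781, 200.4617462158203), (34.2833366394043, 3.0678601264953613), 4.39870548248291) [[293.79412841796875, 200.67645263671875], [294.0294189453125, 197.61761474609375], [328.2117919921875, 200.24703979492188], [327.97650146484375, 203.30587768554688]]
[[0.5157, 0.0423, 0.104], [0.5229, 0.0419, 0.104], [0.5177, -0.0382, 0.104], [0.5104, -0.0377, 0.104]] [[0.5167 0.0021 0.104 ]]
white ((305.2896728515625, 121.0241470336914), (62.699344635009766, 28.73373794555664), 4.763641834259033) [[272.85516357421875, 132.73793029785156], [275.24139404296875, 104.10346221923828], [337.72418212890625, 109.31036376953125], [335.33795166015625, 137.94482421875]]
[[0.6977, 0.1017, 0.055], [0.7755, 0.098, 0.055], [0.7641, -0.0641, 0.055], [0.6864, -0.058, 0.055]] [[0.7305 0.0194 0.055 ]]
button [[0.66039199 0.13097528 0.052     ]]
((0.0, 476.0), (0.0, 0.0), 0.0)
```

View pics/crop.png

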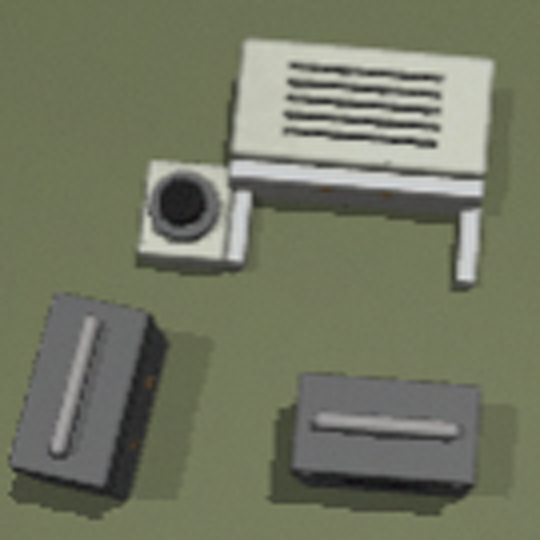

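The crop shows the target pack's top face with corners near (300,375), (480,388), (474,487) and (292,474). The handle runs from (312,420) to (460,430). The stop's top front edge goes from (230,178) to (482,196), and the button is at (182,200).

Run:
```python
from h import *
C=cam("top"); f=lambda u:(np.array(u,float)+.5)/4-.5+[215,95]
for nm,z,u in (("packtop",.088,[(300,375),(480,388),(474,487),(292,474)]),("handle",.104,[(314,420),(459,430)]),("stopedge45",.045,[(230,178),(482,196)]),("houstop",.055,[(242,40),(493,60),(485,172),(232,160)]),
 ("railsL",.02,[(252,192),(243,264)]),("railsR",.02,[(460,210),(455,284)]),("btn",.052,[(183,199)]),("block",.03,[(150,160),(138,252),(226,258)]),("decoy1",.088,[(57,295),(150,310),(100,490)])):
    print(nm,cast(C,f(u),z)[:,:2].round(4).tolist())
print("decoy2",cast(C,[(234,243),(281,260),(275,280),(228,265)],.088)[:,:2].round(3).tolist())
```

```text
packtop [[0.5477, 0.0537], [0.5413, -0.0543], [0.4816, -0.0508], [0.4881, 0.0571]]
handle [[0.5181, 0.044], [0.5133, -0.041]]
stopedge45 [[0.6839, 0.1042], [0.6745, -0.0582]]
houstop [[0.774, 0.0983], [0.7633, -0.0645], [0.6873, -0.0594], [0.6927, 0.1021]]
railsL [[0.6827, 0.0922], [0.6336, 0.0967]]
railsR [[0.6725, -0.0453], [0.6222, -0.0422]]
btn [[0.6673, 0.1328]]
block [[0.7004, 0.1586], [0.6381, 0.1639], [0.6348, 0.1068]]
decoy1 [[0.5949, 0.2014], [0.5864, 0.1449], [0.4771, 0.1703]]
decoy2 [[0.416, 0.181], [0.378, 0.07], [0.332, 0.083], [0.365, 0.193]]
```

Dock origin is about (0.679, 0.023) with yaw about -0.06. The pack centre is about (0.515, 0.001), also yaw about -0.06, so it sits roughly 33 mm right of the dock's middle line. My plan is to use two spread fingertips with the tool tilted about 40°, tips forward, so the contact stays low and the body clears the pack and handle.

```bash
python3 -m handwheel '[{"translation":[0,0,0],"angular":[0,0,6.1],"hand":0.45},{"translation":[0,0,0],"angular":[0,0,6.1],"hand":0.45},{"translation":[0,0,0],"angular":[0,0,6.1],"hand":0.45},{"translation":[0,0,0],"angular":[0,0,6.1],"hand":0.45},{"translation":[0.0116,-0.039,0],"angular":[0,0,0],"hand":0.45},{"translation":[0.0116,-0.039,0],"angular":[0,0,0],"hand":0.45},{"translation":[0.0116,-0.039,0],"angular":[0,0,0],"hand":0.45},{"translation":[0.0116,-0.039,0],"angular":[0,0,0],"hand":0.45},{"translation":[0.0116,-0.039,0],"angular":[0,0,0],"hand":0.45},{"translation":[0.0116,-0.039,0],"angular":[0,0,0],"hand":0.45}]'
python3 -m handwheel '[{"translation":[0.0116,-0.039,0],"angular":[0,0,0],"hand":0.45},{"translation":[0.0116,-0.039,0],"angular":[0,0,0],"hand":0.45},{"translation":[0.0116,-0.039,0],"angular":[0,0,0],"hand":0.45},{"translation":[0.0116,-0.039,0],"angular":[0,0,0],"hand":0.45},{"translation":[0.0116,-0.039,0],"angular":[0,0,0],"hand":0.45},{"translation":[0.0116,-0.039,0],"angular":[0,0,0],"hand":0.45},{"translation":[0.0116,-0.039,0],"angular":[0,0,0],"hand":0.45},{"translation":[0.0116,-0.039,0],"angular":[0,0,0],"hand":0.45},{"translation":[0,0,0],"angular":[0,6.7,0],"hand":0.45},{"translation":[0,0,0],"angular":[0,6.7,0],"hand":0.45}]'
python3 -m handwheel '[{"translation":[0,0,0],"angular":[0,6.7,0],"hand":0.45},{"translation":[0,0,0],"angular":[0,6.7,0],"hand":0.45},{"translation":[0,0,0],"angular":[0,6.7,0],"hand":0.45},{"translation":[0,0,0],"angular":[0,6.7,0],"hand":0.45},{"translation":[0,0,0],"angular":[0,0,0],"hand":0.45},{"translation":[0,0,0],"angular":[0,0,0],"hand":0.45}]'
cat >> h.py <<'E'
def pose():
    s=manip.get_state(); M=rot(s["ee_rot"])
    print("t",s["clock"],"pos",s["position"].round(4),"head",round(np.degrees(np.arctan2(-M[0,1],M[1,1])%(2*np.pi)),2),"tilt",np.degrees(np.arctan2(np.hypot(*M[:2,2]),-M[2,2])).round(2),"roll",M[2,1].round(3),"F",s["contact_force"].round(1),"w",round(s["width"],4),"q",s["qpos"].round(2))
    return s,M
def go(P):
    s,M=pose(); print("tool delta mm",((np.array(P)-s["position"])@M*1000).round(1))
E
python3 -c "
from h import *
go([.43,.002,.15]);go([.43,.002,.012])"
```

```text
clock: 0.93
position: [0.2883, -0.3064, 0.2309]
ee_rot: [-0.0, 0.999, -0.032, -0.0]
contact_force: [0.9, -0.6, 0.0]
width: 0.0469
gripper_force: 0.0
clock: 1.77
position: [0.4032, -0.0001, 0.2308]
ee_rot: [0.003, 0.993, -0.027, 0.118]
contact_force: [-0.3, 0.2, 0.4]
width: 0.047
gripper_force: 0.0
clock: 2.27
position: [0.3985, -0.0024, 0.2297]
ee_rot: [0.01, 0.94, -0.031, 0.34]
contact_force: [-0.0, -0.6, 1.0]
width: 0.0468
gripper_force: 0.0
t 2.2667 pos [ 0.3985 -0.0024  0.2297] head 176.3 tilt 39.76 roll -0.002 F [-0.  -0.6  1. ] w 0.0468 q [-0.36 -0.35  2.32  0.38  0.53  1.01]
tool delta mm [-27.   -6.2  81.2]
t 2.2667 pos [ 0.3985 -0.0024  0.2297] head 176.3 tilt 39.76 roll -0.002 F [-0.  -0.6  1. ] w 0.0468 q [-0.36 -0.35  2.32  0.38  0.53  1.01]
tool delta mm [-115.3   -5.9  187.3]
```

```bash
python3 -m handwheel '[{"translation":[-0.0144,-0.0007,0.0234],"angular":[0,0,0],"hand":0.45},{"translation":[-0.0144,-0.0007,0.0234],"angular":[0,0,0],"hand":0.45},{"translation":[-0.0144,-0.0007,0.0234],"angular":[0,0,0],"hand":0.45},{"translation":[-0.0144,-0.0007,0.0234],"angular":[0,0,0],"hand":0.45},{"translation":[-0.0144,-0.0007,0.0234],"angular":[0,0,0],"hand":0.45},{"translation":[-0.0144,-0.0007,0.0234],"angular":[0,0,0],"hand":0.45},{"translation":[-0.0144,-0.0007,0.0234],"angular":[0,0,0],"hand":0.45},{"translation":[-0.0144,-0.0007,0.0234],"angular":[0,0,0],"hand":0.45},{"translation":[0,0,0],"angular":[0,0,0],"hand":0.45},{"translation":[0,0,0],"angular":[0,0,0],"hand":0.45}]'
python3 - <<'E'
from h import *
s,M=pose()
a=manip.get_image("wrist");b=manip.get_image("top")
cv2.imwrite("pics/w1.png",np.vstack([a,b])[:,:,::-1][::1])
cv2.imwrite("pics/w1s.png",cv2.resize(np.vstack([a,b[60:260,150:470].repeat(2,0).repeat(2,1)])[:,:,::-1],(480,600)))
E
```

```text
clock: 3.1
position: [0.4299, 0.0184, 0.1249]
ee_rot: [-0.015, 0.935, -0.019, 0.353]
contact_force: [-0.3, -1.0, 0.1]
width: 0.0472
gripper_force: 0.0
t 3.1 pos [0.4299 0.0184 0.1249] head 178.63 tilt 41.33 roll -0.041 F [-0.3 -1.   0.1] w 0.0472 q [-0.31 -0.06  2.53  1.66  0.22 -0.28]
```

View pics/w1s.png

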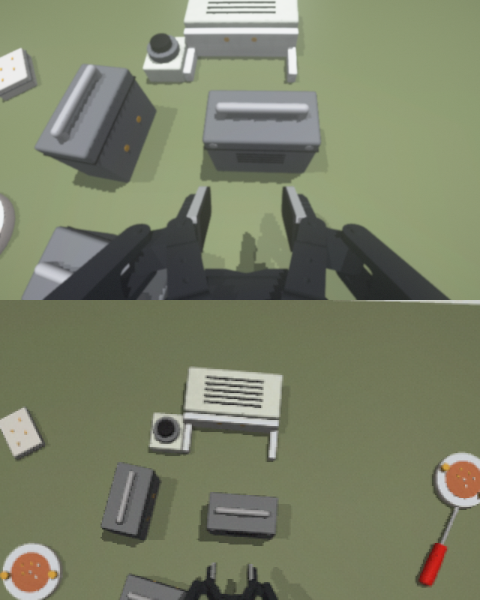

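The wrist view shows the pack squarely ahead of the fingers, with its near face around (262,160). The arm stopped short at z = 0.125 because q5 is near its limit. I'll fit a simple arm model from the recorded states and use it to pick a reachable tilt.

```bash
cat > kin.py <<'E'
from h import *
from scipy.optimize import least_squares
Rz=lambda a:R.from_euler('z',a).as_matrix(); Ry=lambda a:R.from_euler('y',a).as_matrix()
# model: q1 about z, then pitch q2, q3, roll q4, pitch q5, roll q6
def fk(q,p):
    h,L1,L2,L3,d,a0,e=p
    A=Rz(q[0]); B=A@Ry(q[1]); D=B@Ry(q[2]); F=D@Rz(q[3])@Ry(q[4]); 
    P=A@[a0,d,h]+B@[0,0,L1]+D@[e,0,L2]+F@[0,0,L3]
    return P,F@Rz(q[5])
D=[([-1.32903504e+00,2.76543894e-01,1.50606450e+00,0,1.36068583e+00,-1.20981059e-01],[.20391879,-.5370986,.23049619],[-8.49e-4,.9835969,.18037837,-5e-5]),
 ([-.36,-.35,2.32,.38,.53,1.01],[.3985,-.0024,.2297],[.01,.94,-.031,.34]),
 ([-.31,-.06,2.53,1.66,.22,-.28],[.4299,.0184,.1249],[-.015,.935,-.019,.353])]
def fit():
    f=lambda p:np.concatenate([fk(q,p)[0]-x for q,x,_ in D]+[(p-[.15,.4,.35,.25,.07,0,0])*.01])
    return least_squares(f,[.15,.4,.35,.25,.07,0,0]).x
lo=[-2.89,-.75,.22,-1.18,.11,-2.7];hi=[2.89,2.08,2.7,4.32,2.71,2.7]
def ik(P,head,tilt,p,q0):
    z=np.array([np.cos(head)*np.sin(tilt),np.sin(head)*np.sin(tilt),-np.cos(tilt)]);y=np.array([np.sin(head),-np.cos(head),0]);M=np.c_[np.cross(y,z),y,z]
    def f(q):
        X,F=fk(q,p); return np.r_[(X-P)*10,R.from_matrix(F.T@M).as_rotvec()]
    r=least_squares(f,np.clip(q0,np.add(lo,.01),np.subtract(hi,.01)),bounds=(lo,hi)); return r.x,np.abs(r.fun).max()
E
python3 - <<'E'
from kin import *
p=fit();print(p.round(4))
for q,x,r in D: X,F=fk(q,p);print((X-x).round(4),np.degrees((R.from_matrix(F.T@rot(np.array(r)/np.linalg.norm(r)))).as_rotvec()).round(2))
for t in (15,20,25,30,35,45,55,65):
  for q4 in (0,3.1):
    for x in (.44,.54,.61):
        b=min((ik([x,0,.012],-.06,np.radians(t),p,[-.3,-.1+dx,2.4-dx,q4,.4,q6]) for dx in(0,.3) for q6 in (-2,0,1)),key=lambda a:a[1])
        if b[1]<1e-3: print(t,x,b[0].round(2))
        else: print(t,x,q4,"no",b[1].round(3))
E
```

```text
[0.1433 0.626  0.4212 0.3648 0.0695 0.0014 0.0628]
[0.0001 0.0001 0.0001] [-0.  0. 90.]
[-0.     -0.0002 -0.0002] [ 7.000e-02 -4.000e-02  9.007e+01]
[0.0001 0.0001 0.0001] [-2.300e-01  2.000e-02  8.986e+01]
15 0.44 0 no 0.039
15 0.54 0 no 0.071
15 0.61 0 no 0.093
15 0.44 3.1 no 0.039
15 0.54 3.1 no 0.071
15 0.61 3.1 no 0.093
20 0.44 0 no 0.005
20 0.54 0 no 0.038
20 0.61 0 no 0.061
20 0.44 3.1 no 0.005
20 0.54 3.1 no 0.038
20 0.61 3.1 no 0.061
25 0.44 0 no 0.029
25 0.54 0 no 0.002
25 0.61 0 no 0.026
25 0.44 3.1 no 0.029
25 0.54 3.1 no 0.002
25 0.61 3.1 no 0.026
30 0.44 [-0.23  0.27  2.53  2.7   0.2   0.28]
30 0.54 0 no 0.018
30 0.61 0 no 0.027
30 0.44 [-0.23  0.27  2.53  2.7   0.2   0.28]
30 0.54 3.1 no 0.018
30 0.61 3.1 no 0.027
35 0.44 [-0.25  0.33  2.62  2.87  0.42  0.09]
35 0.54 [-0.17  0.37  2.4   2.87  0.24  0.17]
35 0.61 [-0.14  0.42  2.24  2.8   0.14  0.27]
35 0.44 [-0.25  0.33  2.62  2.87  0.42  0.09]
35 0.54 [-0.17  0.37  2.4   2.87  0.24  0.17]
35 0.61 [-0.14  0.42  2.24  2.8   0.14  0.27]
45 0.44 0 no 0.098
45 0.54 [-0.19  0.49  2.55  2.99  0.69  0.02]
45 0.61 [-0.15  0.5   2.39  3.01  0.53  0.05]
45 0.44 3.1 no 0.098
45 0.54 [-0.19  0.49  2.55  2.99  0.69  0.02]
45 0.61 [-0.15  0.5   2.39  3.01  0.53  0.05]
55 0.44 0 no 0.255
55 0.54 0 no 0.02
55 0.61 [-0.17  0.65  2.52  3.04  1.   -0.  ]
55 0.44 3.1 no 0.255
55 0.54 3.1 no 0.02
55 0.61 [-0.17  0.65  2.52  3.04  1.   -0.  ]
65 0.44 0 no 0.388
65 0.54 0 no 0.166
65 0.61 [-0.18  0.91  2.64  3.03  1.53 -0.05]
65 0.44 3.1 no 0.387
65 0.54 3.1 no 0.166
65 0.61 [-0.18  0.91  2.64  3.03  1.53 -0.05]
```

```bash
sed -i 's/F@Rz(q\[5\])$/F@Rz(q[5]+np.pi\/2)/' kin.py
python3 - <<'E'
from kin import *
p=fit()
for x,z,ts in ((.43,.12,(35,40,45,50,60)),(.43,.06,(35,40,45,50)),(.43,.012,(32,35,38,40,45)),(.48,.012,(35,38,40,45)),(.54,.012,(35,38,40)),(.62,.012,(35,38,40))):
  for t in ts:
        b=min((ik([x,0,z],-.06,np.radians(t),p,[-.3,-.1+dx,2.4-dx,q4,.4,q6]) for q4 in (0,2,3) for dx in(0,.3) for q6 in (-1.5,0,1)),key=lambda a:a[1])
        if b[1]<1e-3: print(t,x,z,b[0].round(2))
        else: print(t,x,z,"no",b[1].round(3))
E
```

```text
35 0.43 0.12 [-0.26 -0.06  2.44  0.64  0.19  0.77]
40 0.43 0.12 [-0.29 -0.05  2.52  1.67  0.15 -0.27]
45 0.43 0.12 [-0.32 -0.02  2.6   2.42  0.28 -1.05]
50 0.43 0.12 no 0.002
60 0.43 0.12 no 0.161
35 0.43 0.06 [-0.26  0.13  2.56  2.45  0.18 -1.06]
40 0.43 0.06 [-0.29  0.18  2.65  2.75  0.4  -1.39]
45 0.43 0.06 no 0.038
50 0.43 0.06 no 0.118
32 0.43 0.012 [-0.25  0.28  2.59  2.8   0.3  -1.4 ]
35 0.43 0.012 [-0.26  0.32  2.65  2.87  0.45 -1.49]
38 0.43 0.012 no 0.006
40 0.43 0.012 no 0.038
45 0.43 0.012 no 0.118
35 0.48 0.012 [-0.21  0.34  2.53  2.88  0.34 -1.45]
38 0.48 0.012 [-0.22  0.38  2.58  2.93  0.48 -1.51]
40 0.48 0.012 [-0.23  0.41  2.62  2.95  0.59 -1.54]
45 0.48 0.012 no 0.012
35 0.54 0.012 [-0.17  0.37  2.4   2.87  0.24 -1.4 ]
38 0.54 0.012 [-0.18  0.4   2.44  2.94  0.37 -1.47]
40 0.54 0.012 [-0.18  0.42  2.48  2.96  0.45 -1.5 ]
35 0.62 0.012 [-0.14  0.43  2.22  2.78  0.13 -1.27]
38 0.62 0.012 [-0.14  0.44  2.27  2.92  0.24 -1.42]
40 0.62 0.012 [-0.14  0.46  2.29  2.96  0.31 -1.47]
```

```bash
cat >> h.py <<'E'
def goto(P,head,tilt):
    s,M0=pose(); t=np.radians(tilt)
    z=np.array([np.cos(head)*np.sin(t),np.sin(head)*np.sin(t),-np.cos(t)]);y=np.array([np.sin(head),-np.cos(head),0]);M=np.c_[np.cross(y,z),y,z]
    print("d mm",((np.array(P)-s["position"])@M0*1000).round(1),"rot deg",np.degrees(R.from_matrix(M0.T@M).as_rotvec()).round(2))
E
python3 -c "
from h import *
goto([.43,.003,.07],-.06,39)"
```

```text
t 3.2 pos [0.4288 0.0184 0.125 ] head 178.66 tilt 41.35 roll -0.04 F [-0.  -0.3 -0.8] w 0.0469 q [-0.31 -0.06  2.53  1.66  0.22 -0.28]
d mm [-34.7  17.5  41.9] rot deg [-3.1  -2.26  0.13]
```

```bash
python3 -m handwheel '[{"translation":[-0.0035,0.0017,0.0042],"angular":[-0.3,-0.2,0],"hand":0.45},{"translation":[-0.0035,0.0017,0.0042],"angular":[-0.3,-0.2,0],"hand":0.45},{"translation":[-0.0035,0.0017,0.0042],"angular":[-0.3,-0.2,0],"hand":0.45},{"translation":[-0.0035,0.0017,0.0042],"angular":[-0.3,-0.2,0],"hand":0.45},{"translation":[-0.0035,0.0017,0.0042],"angular":[-0.3,-0.2,0],"hand":0.45},{"translation":[-0.0035,0.0017,0.0042],"angular":[-0.3,-0.2,0],"hand":0.45},{"translation":[-0.0035,0.0017,0.0042],"angular":[-0.3,-0.2,0],"hand":0.45},{"translation":[-0.0035,0.0017,0.0042],"angular":[-0.3,-0.2,0],"hand":0.45},{"translation":[-0.0035,0.0017,0.0042],"angular":[-0.3,-0.2,0],"hand":0.45},{"translation":[-0.0035,0.0017,0.0042],"angular":[-0.3,-0.2,0],"hand":0.45}]'
python3 -c "
from h import *
goto([.435,.003,.04],-.06,37);goto([.445,.003,.012],-.06,36)"
```

```text
clock: 4.03
position: [0.4281, 0.0027, 0.0698]
ee_rot: [0.01, 0.941, -0.027, 0.336]
contact_force: [1.0, 0.1, 0.2]
width: 0.0467
gripper_force: 0.0
t 4.0333 pos [0.4281 0.0027 0.0698] head 176.68 tilt 39.33 roll -0.0 F [1.  0.1 0.2] w 0.0467 q [-0.28  0.12  2.62  2.66  0.3  -1.27]
d mm [-13.6  -0.7  27.4] rot deg [-0.07 -2.33  0.09]
t 4.0333 pos [0.4281 0.0027 0.0698] head 176.68 tilt 39.33 roll -0.0 F [1.  0.1 0.2] w 0.0467 q [-0.28  0.12  2.62  2.66  0.3  -1.27]
d mm [-23.6  -1.3  55.4] rot deg [-0.07 -3.33  0.09]
```

```bash
python3 -m handwheel '[{"translation":[-0.003,-0.0001,0.0069],"angular":[0,-0.4,0],"hand":0.45},{"translation":[-0.003,-0.0001,0.0069],"angular":[0,-0.4,0],"hand":0.45},{"translation":[-0.003,-0.0001,0.0069],"angular":[0,-0.4,0],"hand":0.45},{"translation":[-0.003,-0.0001,0.0069],"angular":[0,-0.4,0],"hand":0.45},{"translation":[-0.003,-0.0001,0.0069],"angular":[0,-0.4,0],"hand":0.45},{"translation":[-0.003,-0.0001,0.0069],"angular":[0,-0.4,0],"hand":0.45},{"translation":[-0.003,-0.0001,0.0069],"angular":[0,-0.4,0],"hand":0.45},{"translation":[-0.003,-0.0001,0.0069],"angular":[0,-0.4,0],"hand":0.45},{"translation":[0,0,0],"angular":[0,0,0],"hand":0.45}]'
python3 - <<'E'
from h import *
goto([.47,.002,.012],-.06,37);goto([.485,.002,.012],-.06,37)
cv2.imwrite("pics/w2.png",manip.get_image("wrist")[:,:,::-1])
E
```

```text
clock: 4.78
position: [0.4434, 0.003, 0.0104]
ee_rot: [0.008, 0.951, -0.028, 0.309]
contact_force: [-0.5, 0.3, -0.4]
width: 0.0469
gripper_force: 0.0
t 4.7833 pos [0.4434 0.003  0.0104] head 176.69 tilt 36.04 roll -0.002 F [-0.5  0.3 -0.4] w 0.0469 q [-0.24  0.34  2.64  2.9   0.47 -1.5 ]
d mm [22.5 -0.6 14.3] rot deg [-0.15  0.96  0.04]
t 4.7833 pos [0.4434 0.003  0.0104] head 176.69 tilt 36.04 roll -0.002 F [-0.5  0.3 -0.4] w 0.0469 q [-0.24  0.34  2.64  2.9   0.47 -1.5 ]
d mm [34.6 -1.4 23.2] rot deg [-0.15  0.96  0.04]
```

View pics/w2.png

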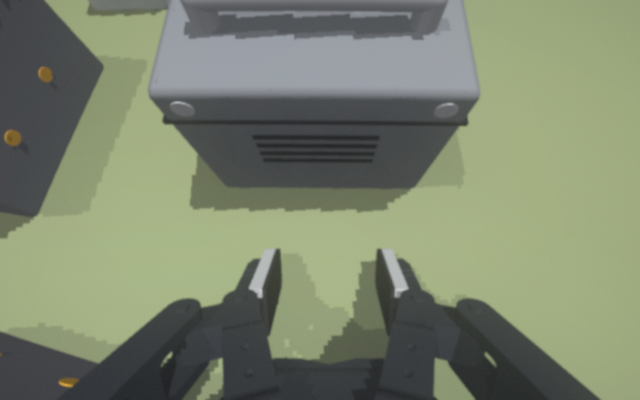

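The wrist view shows the near face squarely ahead, with its base edge at row 187 between columns 228 and 415 and the fingertips at (265,255) and (390,255). I'll approach to contact and begin a diagonal push.

```bash
python3 -m handwheel '[{"translation":[0.0045,0,0.003],"angular":[0,0.25,0],"hand":0.45},{"translation":[0.0045,0,0.003],"angular":[0,0.25,0],"hand":0.45},{"translation":[0.0045,0,0.003],"angular":[0,0.25,0],"hand":0.45},{"translation":[0.0045,0,0.003],"angular":[0,0.25,0],"hand":0.45},{"translation":[0.0045,0,0.003],"angular":[0,0.2,0],"hand":0.45},{"translation":[0.0032,0,0.0024],"angular":[0,0,0],"hand":0.45},{"translation":[0.0032,0,0.0024],"angular":[0,0,0],"hand":0.45}]'
python3 -m handwheel '[{"translation":[0.0024,0,0.0018],"angular":[0,0,0],"hand":0.45},{"translation":[0.0024,-0.0009,0.0018],"angular":[0,0,0],"hand":0.45},{"translation":[0.0024,-0.0009,0.0018],"angular":[0,0,0],"hand":0.45},{"translation":[0.0024,-0.0009,0.0018],"angular":[0,0,0],"hand":0.45},{"translation":[0.0024,-0.0009,0.0018],"angular":[0,0,0],"hand":0.45}]'
cat > look.py <<'E'
from h import *
import sys
def look():
    s,M=pose(); im=manip.get_image("top"); C=cam("top")
    g=cv2.cvtColor(im,cv2.COLOR_RGB2GRAY); hsv=cv2.cvtColor(im,cv2.COLOR_RGB2HSV)
    m=((g>120)&(hsv[...,1]<60)).astype(np.uint8); roi=np.zeros_like(m); roi[148:216,280:345]=1
    best=None
    for c in cv2.findContours(m*roi,0,2)[0]:
        r=cv2.minAreaRect(c); w=max(r[1]);h=min(r[1])
        if 28<w<40 and h<8: best=c
    if best is None: print("no handle"); cv2.imwrite("pics/dbg.png",im[:,:,::-1]); return
    r=cv2.minAreaRect(best); b=cv2.boxPoints(r); P=cast(C,b,.104)[:,:2]; c=P.mean(0)
    e=[P[1]-P[0],P[2]-P[1]]; e=max(e,key=np.linalg.norm); e=e*np.sign(e[1]); yaw=np.arctan2(-e[0],e[1])
    O=np.array([.679,.0233]); a=-.062; d=Rz2(a).T@(c-O)
    print("pack",c.round(4),"yaw",yaw.round(3),"in dock mm",(d*1000).round(1),"rel TCP",(c-s["position"][:2]).round(4))
def Rz2(a): return np.array([[np.cos(a),-np.sin(a)],[np.sin(a),np.cos(a)]])
if __name__=="__main__": look()
E
python3 look.py
```

```text
clock: 5.42
position: [0.4767, 0.0007, 0.0119]
ee_rot: [0.009, 0.947, -0.028, 0.319]
contact_force: [-0.0, -0.3, 0.3]
width: 0.047
gripper_force: 0.0
clock: 5.83
position: [0.4877, 0.0036, 0.0103]
ee_rot: [0.009, 0.949, -0.029, 0.315]
contact_force: [-9.6, -2.4, 6.4]
width: 0.0468
gripper_force: 4.4
t 5.8333 pos [0.4877 0.0036 0.0103] head 176.5 tilt 36.75 roll -0.001 F [-9.6 -2.4  6.4] w 0.0468 q [-0.2   0.36  2.55  2.93  0.41 -1.49]
pack [0.5234 0.0034] yaw -0.062 in dock mm [-154.1  -29.5] rel TCP [ 0.0357 -0.0002]
```

```bash
python3 -m handwheel '[{"translation":[0.0026,-0.0012,0.0017],"angular":[0,0,0],"hand":0.45},{"translation":[0.0026,-0.0012,0.0017],"angular":[0,0,0],"hand":0.45},{"translation":[0.0026,-0.0012,0.0017],"angular":[0,0,0],"hand":0.45},{"translation":[0.0026,-0.0012,0.0017],"angular":[0,0,0],"hand":0.45},{"translation":[0.0026,-0.0012,0.0017],"angular":[0,0,0],"hand":0.45},{"translation":[0.0026,-0.0012,0.0017],"angular":[0,0,0],"hand":0.45},{"translation":[0.0026,-0.0012,0.0017],"angular":[0,0,0],"hand":0.45},{"translation":[0.0026,-0.0012,0.0017],"angular":[0,0,0],"hand":0.45}]' && python3 look.py
```

```text
clock: 6.55
position: [0.5167, 0.0116, 0.0134]
ee_rot: [0.009, 0.948, -0.028, 0.318]
contact_force: [-4.1, -0.7, -2.0]
width: 0.0472
gripper_force: 1.6
t 6.55 pos [0.5167 0.0116 0.0134] head 176.62 tilt 37.11 roll -0.0 F [-4.1 -0.7 -2. ] w 0.0472 q [-0.15  0.37  2.48  2.98  0.36 -1.49]
pack [0.5559 0.0109] yaw -0.059 in dock mm [-122.1  -20. ] rel TCP [ 0.0392 -0.0007]
```

```bash
python3 -m handwheel '[{"translation":[0.0024,-0.0013,0.0019],"angular":[0,0,0],"hand":0.45},{"translation":[0.0024,-0.0013,0.0019],"angular":[0,0,0],"hand":0.45},{"translation":[0.0024,-0.0013,0.0019],"angular":[0,0,0],"hand":0.45},{"translation":[0.0024,-0.0013,0.0019],"angular":[0,0,0],"hand":0.45},{"translation":[0.0024,-0.0013,0.0019],"angular":[0,0,0],"hand":0.45},{"translation":[0.0024,-0.0013,0.0019],"angular":[0,0,0],"hand":0.45},{"translation":[0.0024,-0.0013,0.0019],"angular":[0,0,0],"hand":0.45},{"translation":[0.0024,-0.0013,0.0019],"angular":[0,0,0],"hand":0.45},{"translation":[0.0024,-0.0013,0.0019],"angular":[0,0,0],"hand":0.45}]' && python3 look.py
```

```text
clock: 7.35
position: [0.5451, 0.0217, 0.013]
ee_rot: [0.009, 0.947, -0.028, 0.318]
contact_force: [-3.9, -2.1, -2.8]
width: 0.047
gripper_force: 1.6
t 7.35 pos [0.5451 0.0217 0.013 ] head 176.62 tilt 37.15 roll -0.0 F [-3.9 -2.1 -2.8] w 0.047 q [-0.11  0.38  2.42  3.04  0.31 -1.52]
pack [0.581  0.0207] yaw -0.056 in dock mm [-97.7  -8.7] rel TCP [ 0.0358 -0.001 ]
```

```bash
python3 -m handwheel '[{"translation":[0.0024,-0.0012,0.0019],"angular":[0,0,0],"hand":0.45},{"translation":[0.0024,-0.0012,0.0019],"angular":[0,0,0],"hand":0.45},{"translation":[0.0024,-0.0012,0.0019],"angular":[0,0,0],"hand":0.45},{"translation":[0.0024,-0.0012,0.0019],"angular":[0,0,0],"hand":0.45},{"translation":[0.0024,-0.0012,0.0019],"angular":[0,0,0],"hand":0.45},{"translation":[0.0024,0,0.0019],"angular":[0,0.1,0],"hand":0.45},{"translation":[0.0024,0,0.0019],"angular":[0,0.1,0],"hand":0.45},{"translation":[0.0024,0,0.0019],"angular":[0,0.1,0],"hand":0.45},{"translation":[0.0024,0,0.0019],"angular":[0,0.1,0],"hand":0.45},{"translation":[0.0024,0,0.0019],"angular":[0,0.1,0],"hand":0.45}]' && python3 look.py
```

```text
clock: 8.23
position: [0.575, 0.0262, 0.0128]
ee_rot: [0.009, 0.946, -0.027, 0.323]
contact_force: [-9.4, 0.5, 5.3]
width: 0.0467
gripper_force: 4.8
t 8.2333 pos [0.575  0.0262 0.0128] head 176.68 tilt 37.67 roll -0.0 F [-9.4  0.5  5.3] w 0.0467 q [-0.09  0.41  2.36  3.08  0.28 -1.53]
pack [0.6105 0.0247] yaw -0.054 in dock mm [-68.4  -2.8] rel TCP [ 0.0355 -0.0015]
```

```bash
python3 -m handwheel '[{"translation":[0.0024,0,0.0019],"angular":[0,0.1,0],"hand":0.45},{"translation":[0.0024,0,0.0019],"angular":[0,0.1,0],"hand":0.45},{"translation":[0.0024,0,0.0019],"angular":[0,0.1,0],"hand":0.45},{"translation":[0.0024,0,0.0019],"angular":[0,0.1,0],"hand":0.45},{"translation":[0.0024,0,0.0019],"angular":[0,0.1,0],"hand":0.45},{"translation":[0.0024,0,0.0019],"angular":[0,0.1,0],"hand":0.45},{"translation":[0.0024,0,0.0019],"angular":[0,0.1,0],"hand":0.45},{"translation":[0.0024,0,0.0019],"angular":[0,0.1,0],"hand":0.45},{"translation":[0.0024,0,0.0019],"angular":[0,0.1,0],"hand":0.45},{"translation":[0.0024,0,0.0019],"angular":[0,0.1,0],"hand":0.45}]' && python3 look.py
```

```text
clock: 9.12
position: [0.6057, 0.0244, 0.0126]
ee_rot: [0.01, 0.943, -0.027, 0.331]
contact_force: [-8.6, -0.1, 4.7]
width: 0.0467
gripper_force: 4.0
t 9.1167 pos [0.6057 0.0244 0.0126] head 176.68 tilt 38.67 roll -0.0 F [-8.6 -0.1  4.7] w 0.0467 q [-0.08  0.43  2.31  3.08  0.27 -1.53]
pack [0.6399 0.0228] yaw 0.016 in dock mm [-39.   -2.9] rel TCP [ 0.0342 -0.0016]
```

```bash
python3 -m handwheel '[{"translation":[0.0012,0,0.0009],"angular":[0,0,0],"hand":0.45},{"translation":[0.0012,0,0.0009],"angular":[0,0,0],"hand":0.45},{"translation":[0.0012,0,0.0009],"angular":[0,0,0],"hand":0.45},{"translation":[0.0012,0,0.0009],"angular":[0,0,0],"hand":0.45}]'; python3 -m handwheel '[{"translation":[0.0008,0,0.0006],"angular":[0,0,0],"hand":0.45},{"translation":[0.0008,0,0.0006],"angular":[0,0,0],"hand":0.45}]'
python3 - <<'E'
from look import *
look(); a=manip.get_image("wrist");b=manip.get_image("top")[90:190,230:390]
cv2.imwrite("pics/w3.png",np.vstack([cv2.resize(a,(480,300)),cv2.resize(b,(480,300),interpolation=2)])[:,:,::-1])
E
```

```text
clock: 9.5
position: [0.6117, 0.024, 0.0127]
ee_rot: [0.01, 0.943, -0.027, 0.331]
contact_force: [-7.3, 0.5, 3.2]
width: 0.0473
gripper_force: 3.6
clock: 9.67
position: [0.613, 0.0239, 0.0126]
ee_rot: [0.01, 0.943, -0.027, 0.33]
contact_force: [-14.4, 1.2, 10.6]
width: 0.0469
gripper_force: 7.3
t 9.6667 pos [0.613  0.0239 0.0126] head 176.67 tilt 38.59 roll -0.0 F [-14.4   1.2  10.6] w 0.0469 q [-0.08  0.44  2.29  3.08  0.26 -1.53]
no handle
```

View pics/w3.png

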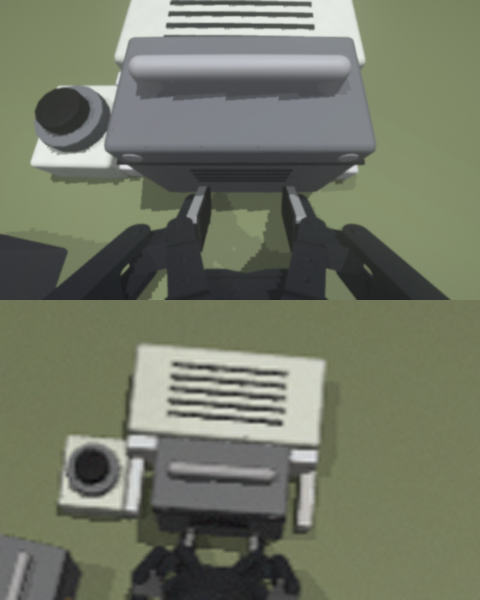

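The pack stands between the rails against the stop: its top back edge meets the housing at about (165,440) to (288,450), and the force is rising. I'll press a little more to seat it flat.

```bash
python3 -m handwheel '[{"translation":[0.0008,0,0.0006],"angular":[0,0,0],"hand":0.45},{"translation":[0.0008,0,0.0006],"angular":[0,0,0],"hand":0.45}]'; python3 -m handwheel '[{"translation":[0.0008,0,0.0004],"angular":[0,0,0],"hand":0.45},{"translation":[0,0,0],"angular":[0,0,0],"hand":0.45}]'
```

```text
clock: 9.98
position: [0.6131, 0.0239, 0.0125]
ee_rot: [0.01, 0.944, -0.028, 0.329]
contact_force: [-22.0, 0.9, 17.8]
width: 0.0473
gripper_force: 11.1
clock: 10.15
position: [0.6131, 0.024, 0.0125]
ee_rot: [0.009, 0.944, -0.028, 0.329]
contact_force: [-20.0, -0.9, 16.1]
width: 0.047
gripper_force: 10.1
```

The TCP holds at x = 0.613 while the force rises to about 22 N, so the pack is seated. I'll back straight off, then rise.

```bash
python3 -m handwheel '[{"translation":[-0.004,0,-0.003],"angular":[0,0,0],"hand":0.45},{"translation":[-0.008,0,-0.0063],"angular":[0,0,0],"hand":0.45},{"translation":[-0.0094,0,-0.0075],"angular":[0,0,0],"hand":0.45},{"translation":[-0.0094,0,-0.0075],"angular":[0,0,0],"hand":0.45},{"translation":[-0.0094,0,-0.0075],"angular":[0,0,0],"hand":0.45},{"translation":[-0.0094,0,-0.0075],"angular":[0,0,0],"hand":0.45},{"translation":[-0.0094,0,-0.0075],"angular":[0,0,0],"hand":0.45},{"translation":[-0.0094,0,-0.0075],"angular":[0,0,0],"hand":0.45}]'
python3 -m handwheel '[{"translation":[0.0124,0,-0.0157],"angular":[0,0,0],"hand":1},{"translation":[0.0124,0,-0.0157],"angular":[0,0,0],"hand":1},{"translation":[0.0124,0,-0.0157],"angular":[0,0,0],"hand":1},{"translation":[0.0124,0,-0.0157],"angular":[0,0,0],"hand":1},{"translation":[0.0124,0,-0.0157],"angular":[0,0,0],"hand":1},{"translation":[0.0124,0,-0.0157],"angular":[0,0,0],"hand":1},{"translation":[0.0124,0,-0.0157],"angular":[0,0,0],"hand":1},{"translation":[0.0124,0,-0.0157],"angular":[0,0,0],"hand":1},{"translation":[0.0124,0,-0.0157],"angular":[0,0,0],"hand":1},{"translation":[0.0124,0,-0.0157],"angular":[0,0,0],"hand":1}]'
python3 look.py; python3 -c "
from h import *
goto([.55,.09,.25],-.06,0)"
```

```text
clock: 10.82
position: [0.5315, 0.0284, 0.0138]
ee_rot: [0.01, 0.942, -0.028, 0.333]
contact_force: [0.9, -0.3, -0.4]
width: 0.0473
gripper_force: 0.0
clock: 11.65
position: [0.5275, 0.0257, 0.1274]
ee_rot: [-0.009, 0.935, -0.021, 0.354]
contact_force: [0.4, 0.1, 0.2]
width: 0.0002
gripper_force: 0.0
t 11.65 pos [0.5275 0.0257 0.1274] head 178.15 tilt 41.46 roll -0.032 F [0.4 0.1 0.2] w 0.0002 q [-0.16  0.09  2.36  1.82  0.11 -0.32]
no handle
t 11.7 pos [0.5279 0.0259 0.1283] head 178.23 tilt 41.54 roll -0.032 F [0.1 0.  1.6] w 0.0001 q [-0.16  0.09  2.36  1.81  0.11 -0.32]
d mm [ 94.3 -68.6 -76.2] rot deg [ -2.33 -41.48   0.94]
```

```bash
python3 -m handwheel '[{"translation":[0.007,0,-0.009],"angular":[0,-4,0],"hand":1},{"translation":[0.007,0,-0.009],"angular":[0,-4,0],"hand":1},{"translation":[0.007,0,-0.009],"angular":[0,-4,0],"hand":1},{"translation":[0.007,0,-0.009],"angular":[0,-4,0],"hand":1},{"translation":[0.005,-0.005,-0.01],"angular":[0,-4,0],"hand":1},{"translation":[0.005,-0.005,-0.01],"angular":[0,-4,0],"hand":1},{"translation":[0.004,-0.005,-0.01],"angular":[0,-4,0],"hand":1},{"translation":[0.003,-0.005,-0.01],"angular":[0,-4,0],"hand":1},{"translation":[0,-0.005,-0.01],"angular":[0,-4,0],"hand":1},{"translation":[0,-0.005,-0.01],"angular":[0,-4,0],"hand":1}]'
python3 -c "
from h import *
goto([.58,.115,.22],-.06,0)"
```

```text
clock: 12.53
position: [0.5224, 0.0763, 0.1864]
ee_rot: [-0.054, 0.977, 0.007, 0.206]
contact_force: [0.1, 0.1, 0.4]
width: -0.0003
gripper_force: 0.0
t 12.5333 pos [0.5224 0.0763 0.1864] head 182.06 tilt 24.62 roll -0.102 F [0.1 0.1 0.4] w -0.0003 q [-0.09  0.04  2.01  0.22  0.7   1.33]
d mm [ 65.9 -39.9  -3.2] rot deg [ -6.9  -23.64   4.19]
```

```bash
python3 -m handwheel '[{"translation":[0.013,-0.008,-0.004],"angular":[-1.4,-4.7,0.8],"hand":1},{"translation":[0.013,-0.008,-0.003],"angular":[-1.4,-4.7,0.8],"hand":1},{"translation":[0.013,-0.008,0],"angular":[-1.4,-4.7,0.8],"hand":1},{"translation":[0.013,-0.008,0],"angular":[-1.4,-4.7,0.8],"hand":1},{"translation":[0.013,-0.008,0],"angular":[-1.4,-4.7,0.8],"hand":1},{"translation":[0,0,0],"angular":[0,0,0],"hand":1}]'
python3 - <<'E'
from h import *
goto([.60,.115,.2],-.06,0)
cv2.imwrite("pics/w4.png",manip.get_image("wrist")[:,:,::-1]); cv2.imwrite("pics/t4.png",manip.get_image("top")[:,:,::-1])
E
```

```text
clock: 13.03
position: [0.5895, 0.1163, 0.21]
ee_rot: [-0.001, 1.0, -0.028, 0.003]
contact_force: [1.1, 0.2, -0.9]
width: 0.0002
gripper_force: 0.0
t 13.0333 pos [0.5895 0.1163 0.21  ] head 176.83 tilt 0.39 roll -0.002 F [ 1.1  0.2 -0.9] w 0.0002 q [0.08 0.32 1.49 0.   1.32 1.7 ]
d mm [10.4  0.7 10. ] rot deg [-0.09 -0.38  0.27]
```

View pics/w4.png

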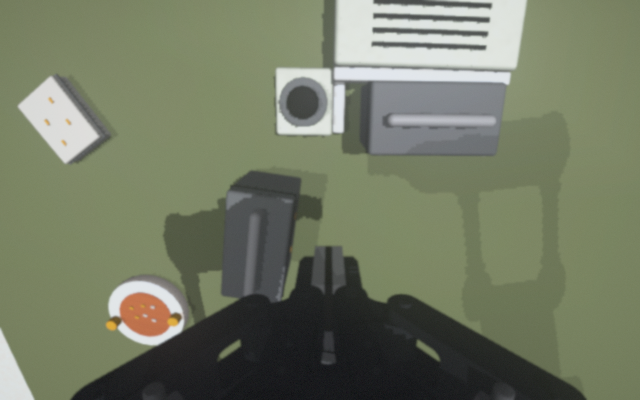

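The wrist view shows the pack home with its handle at (442,120), parallel to the stop edge at row 76, and the button cap at (303,100). Next I'll measure the button and check the pack's seating.

Run:
```python
from h import *
s,M=pose(); im=cv2.imread("pics/w4.png"); C=cam("wrist",s); g=cv2.cvtColor(im,6)
roi=np.zeros_like(g); roi[75:130,275:332]=1
cs=cv2.findContours(((g<50)*roi).astype(np.uint8),0,2)[0]; c=max(cs,key=cv2.contourArea); e=cv2.fitEllipse(c); print(e)
B=cast(C,[e[0]],.052)[0]; print("btn",B)
# pack top: front-edge corners (z .088), handle ends, stop top front edge z .045
hs=cv2.cvtColor(im,cv2.COLOR_BGR2HSV); roi[:]=0; roi[112:130,380:500]=1
c=max(cv2.findContours(((g>125)*roi).astype(np.uint8),0,2)[0],key=cv2.contourArea); b=cv2.boxPoints(cv2.minAreaRect(c)); P=cast(C,b,.104)[:,:2]; print("handle",P.mean(0),P.tolist())
print("stopedge?",cast(C,[(335,79),(508,82)],.045)[:,:2], "pack nearedge",cast(C,[(369,153),(498,154)],.088)[:,:2])
goto([B[0],B[1],.10],-.06,0)
```

```text
t 13.1333 pos [0.5842 0.1145 0.2097] head 176.78 tilt 0.23 roll 0.0 F [-0.4  0.1 -0.5] w -0.0 q [ 0.08  0.32  1.5  -0.    1.32  1.7 ]Traceback (most recent call last):
  File "<stdin>", line 4, in <module>
ValueError: max() iterable argument is empty
```

Run:
```python
from h import *
s,M=pose(); im=manip.get_image("wrist")[:,:,::-1].copy(); C=cam("wrist",s); g=cv2.cvtColor(im,6)
u,v=project(C,[.667,.1325,.052])[0].round().astype(int); print("pred",u,v)
roi=np.zeros_like(g); roi[v-25:v+25,u-25:u+25]=1; th=np.percentile(g[v-5:v+5,u-5:u+5],50)+18
cs=cv2.findContours(((g<th)*roi).astype(np.uint8),0,2)[0]; c=max(cs,key=cv2.contourArea); e=cv2.fitEllipse(c); print(th,e)
B=cast(C,[e[0]],.052)[0]; print("btn",B)
roi[:]=0; roi[112-8:140,380:505]=1
c=max(cv2.findContours(((g>135)*roi).astype(np.uint8),0,2)[0],key=cv2.contourArea); r=cv2.minAreaRect(c); b=cv2.boxPoints(r); P=cast(C,b,.104)[:,:2]; print("handle",r,P.mean(0).round(4),P.round(4).tolist())
goto([B[0],B[1],.10],-.06,0)
```

```text
t 13.1333 pos [0.5842 0.1145 0.2097] head 176.78 tilt 0.23 roll 0.0 F [-0.4  0.1 -0.5] w -0.0 q [ 0.08  0.32  1.5  -0.    1.32  1.7 ]
pred 302 96
89.0 ((299.33062744140625, 95.89129638671875), (31.142549514770508, 32.11332702636719), 168.537841796875)
btn [0.66763293 0.13529222 0.052     ]
handle ((440.5190124511719, 111.17170715332031), (107.06050109863281, 13.098662376403809), 0.8184555172920227) [0.6504 0.0246] [[0.6481, 0.0657], [0.6577, 0.0656], [0.6528, -0.0161], [0.643, -0.0168]]
t 13.1833 pos [0.583  0.1139 0.2101] head 176.73 tilt 0.25 roll 0.001 F [ 0.6 -0.1 -0.5] w -0.0001 q [ 0.08  0.31  1.5  -0.    1.32  1.7 ]
d mm [ 82.8 -26.3 110.4] rot deg [ 0.05 -0.24  0.17]
```

```bash
python3 -m handwheel '[{"translation":[0.0138,-0.0042,0.006],"angular":[0,0,0],"hand":1},{"translation":[0.0138,-0.0042,0.006],"angular":[0,0,0],"hand":1},{"translation":[0.0138,-0.0042,0.006],"angular":[0,0,0],"hand":1},{"translation":[0.0138,-0.0042,0.006],"angular":[0,0,0],"hand":1},{"translation":[0.0138,-0.0042,0.006],"angular":[0,0,0],"hand":1},{"translation":[0.0138,-0.0042,0.006],"angular":[0,0,0],"hand":1},{"translation":[0,0,0.02],"angular":[0,-0.2,0],"hand":1},{"translation":[0,0,0.02],"angular":[0,0,0],"hand":1},{"translation":[0,0,0.02],"angular":[0,0,0],"hand":1},{"translation":[0,0,0],"angular":[0,0,0],"hand":1}]'; python3 -m handwheel '[{"translation":[0,0,0],"angular":[0,0,0],"hand":1}]' >/dev/null; python3 -c "
from h import *
goto([.667,.134,.058],-.06,0)"
```

```text
clock: 14.02
position: [0.6661, 0.1325, 0.1105]
ee_rot: [0.002, 1.0, -0.03, -0.002]
contact_force: [-1.1, 0.1, -0.3]
width: -0.0003
gripper_force: 0.0
t 14.1 pos [0.6682 0.1327 0.1141] head 176.58 tilt 0.18 roll 0.003 F [ 0.1  0.1 -0.3] w -0.0001 q [ 0.1   0.51  1.43 -0.    1.2   1.73]
d mm [-1.3 -1.4 56.1] rot deg [ 0.17 -0.08  0.02]
```

```bash
python3 -m handwheel '[{"translation":[-0.0005,-0.0007,0.011],"angular":[0,0,0],"hand":1},{"translation":[-0.0005,-0.0007,0.011],"angular":[0,0,0],"hand":1},{"translation":[0,0,0.011],"angular":[0,0,0],"hand":1},{"translation":[0,0,0.011],"angular":[0,0,0],"hand":1},{"translation":[0,0,0.011],"angular":[0,0,0],"hand":1},{"translation":[0,0,0],"angular":[0,0,0],"hand":1}]'; python3 -m handwheel '[{"translation":[0,0,0.002],"angular":[0,0,0],"hand":1},{"translation":[0,0,0.002],"angular":[0,0,0],"hand":1},{"translation":[0,0,0.002],"angular":[0,0,0],"hand":1}]'; python3 -m handwheel '[{"translation":[0,0,0.002],"angular":[0,0,0],"hand":1},{"translation":[0,0,0.001],"angular":[0,0,0],"hand":1}]'
```

```text
clock: 14.6
position: [0.666, 0.1338, 0.0575]
ee_rot: [0.002, 1.0, -0.03, -0.0]
contact_force: [-0.5, 0.5, -0.3]
width: 0.0002
gripper_force: 0.0
clock: 14.85
position: [0.6685, 0.1341, 0.0551]
ee_rot: [0.001, 1.0, -0.03, 0.003]
contact_force: [0.4, 0.1, -0.4]
width: -0.0001
gripper_force: 0.0
clock: 15.02
position: [0.6682, 0.1341, 0.0518]
ee_rot: [0.001, 1.0, -0.03, 0.002]
contact_force: [0.1, 0.4, 1.5]
width: 0.0001
gripper_force: 0.7
```

```bash
python3 -m handwheel '[{"translation":[0,0,0.0015],"angular":[0,0,0],"hand":1},{"translation":[0,0,0.0015],"angular":[0,0,0],"hand":1},{"translation":[0,0,0.0015],"angular":[0,0,0],"hand":1}]'; python3 -m handwheel '[{"translation":[0,0,0.001],"angular":[0,0,0],"hand":1},{"translation":[0,0,0.001],"angular":[0,0,0],"hand":1}]';  python3 -m handwheel '[{"translation":[0,0,0.0007],"angular":[0,0,0],"hand":1},{"translation":[0,0,0],"angular":[0,0,0],"hand":1}]'
```

```text
clock: 15.27
position: [0.6682, 0.1341, 0.0477]
ee_rot: [0.001, 1.0, -0.03, 0.003]
contact_force: [-1.3, 1.0, 3.7]
width: -0.0001
gripper_force: 1.9
clock: 15.43
position: [0.6683, 0.1341, 0.046]
ee_rot: [0.001, 1.0, -0.03, 0.003]
contact_force: [-2.3, -0.2, 12.9]
width: -0.0001
gripper_force: 6.6
clock: 15.6
position: [0.6682, 0.1341, 0.046]
ee_rot: [0.001, 1.0, -0.03, 0.003]
contact_force: [-3.0, 0.5, 8.9]
width: -0.0004
gripper_force: 4.7
```

The button bottomed out at z = 0.046 with more than 9 N on it. I'll release it and rise clear.

```bash
python3 -m handwheel '[{"translation":[0,0,-0.004],"angular":[0,0,0],"hand":1},{"translation":[0,0,-0.006],"angular":[0,0,0],"hand":1},{"translation":[0,0,-0.015],"angular":[0,0,0],"hand":1},{"translation":[0,0,-0.02],"angular":[0,0,0],"hand":1},{"translation":[0,0,-0.02],"angular":[0,0,0],"hand":1},{"translation":[0,0,-0.02],"angular":[0,0,0],"hand":1},{"translation":[-0.015,0,-0.02],"angular":[0,0,0],"hand":1},{"translation":[-0.02,0,-0.02],"angular":[0,0,0],"hand":1},{"translation":[-0.02,0,-0.01],"angular":[0,0,0],"hand":1},{"translation":[-0.015,0,0],"angular":[0,0,0],"hand":1}]'; python3 -m handwheel '[{"translation":[0,0,0],"angular":[0,0,0],"hand":1},{"translation":[0,0,0],"angular":[0,0,0],"hand":1}]'
python3 - <<'E'
from h import *
s,M=pose(); C=cam("wrist",s); im=manip.get_image("wrist")[:,:,::-1].copy(); cv2.imwrite("pics/w5.png",im); g=cv2.cvtColor(im,6)
u,v=project(C,[.65,.0246,.104])[0].astype(int);print(u,v)
roi=np.zeros_like(g); roi[max(v-12,0):v+12,u-70:u+70]=1
c=max(cv2.findContours(((g>135)*roi).astype(np.uint8),0,2)[0],key=cv2.contourArea); P=cast(C,cv2.boxPoints(cv2.minAreaRect(c)),.104)[:,:2]; print("handle",P.mean(0).round(4),P.round(4).tolist())
E
```

```text
clock: 16.43
position: [0.5976, 0.1389, 0.1818]
ee_rot: [0.001, 1.0, -0.03, 0.004]
contact_force: [-0.0, 0.5, 0.2]
width: -0.0
gripper_force: 0.0
clock: 16.6
position: [0.5973, 0.1387, 0.1792]
ee_rot: [0.001, 1.0, -0.03, 0.002]
contact_force: [0.2, -1.1, -1.2]
width: 0.0001
gripper_force: 0.0
t 16.6 pos [0.5973 0.1387 0.1792] head 176.6 tilt 0.32 roll 0.003 F [ 0.2 -1.1 -1.2] w 0.0001 q [ 0.12  0.36  1.51 -0.    1.27  1.75]
489 131
handle [0.6499 0.0252] [[0.6556, 0.0665], [0.6516, -0.0155], [0.6441, -0.0165], [0.6482, 0.0662]]
```

View pics/w5.png

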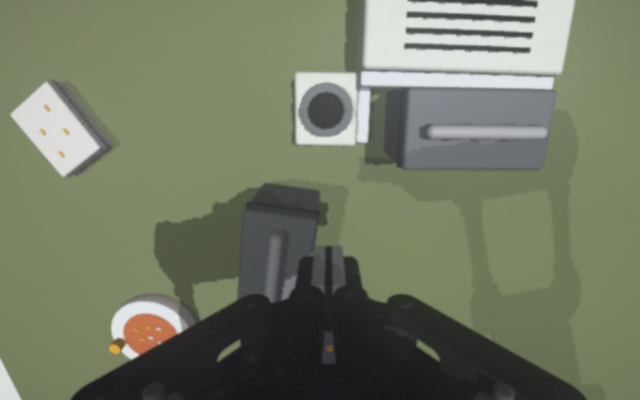

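The pack is flat against the stop between the rails: its handle is at (488,131), parallel to the stop edge near row 80. The button at (326,109) is released, and the tool is clear of everything.

```bash
python3 -c "
from rig import manip
print(manip.sign_off())"
```

```text
the job is handed in; nothing more can be done
None
```

The pack is pushed home flat against the dock's back stop, the button was pressed fully down and released, and the job was handed in at about 16.7 s with the arm clear of everything.

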